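# Hold the vent plunger half-way with the push rod

## Robot

A 7-joint arm with a two-finger parallel gripper is mounted at the origin on a cart in front of the work surface, level with it; the furniture and walls round the work are solid. World frame = base frame: x ahead of the robot, y to its left, z up, the work surface at z = 0. Lengths are in mm, angles in rad, forces in N, time in s.
With the tool pointing down it reaches from about 400 to 850 mm from the base axis. Payload 10.4 kg.
Tool frame: the origin (TCP) lies midway between the tips of the shut fingers; the grasp point (between the pads) lies 19 mm behind it; y points along the fingers, z is the direction in which the jaws open and shut, and the axes are right-handed (so a half turn about y gives the same grasp; the last joint's range is limited). The gripper opens to 85 mm and grips with 20 to 120 N. Pads are 22 mm wide; open, the fingers measure 114 mm over their backs; the gripper's body (76 mm by 85 mm) begins 54 mm behind the grasp point. The pads swing forward as they close: fully open they stand 13 mm farther back than shut.
Start: joints at [-1.261, 0.332, -0.065, 1.46, 0.022, 1.35, -0.088], TCP at [204.169, 590.734, 231.338] pointing down, gripper open.
Joint ranges: [-2.6, 2.6], [-0.5, 2.12], [-1.47, 1.34], [0.16, 2.42], [-1.27, 4.41], [0.06, 2.06], [-2.6, 2.6]. Speed limits (rad/s): [2.22, 2.22, 2.79, 2.79, 3.14, 3.14, 3.14].

## Interface

Orientations are given as [roll, pitch, yaw] about the fixed x, y, z axes, in that order (R = Rz(yaw) Ry(pitch) Rx(roll)).
In Python, from bench import ctrl, cams gives the robot as it stands.
- The arm moves only by the tool move_arm, never from a script. Its argument "moves" is a list that holds one entry, the list of rows, each a list of 7 numbers: the turn, a rotation vector about the tool's x, y, z in rad, then the shift along the tool's x, y, z in mm, then the opening, from 0 (shut) to 1 (fully open). A call has 1 to 8 rows; each row is the pose to reach, as a shift and turn from the pose commanded when the call began, along the tool's axes at that moment; what a row does not reach only later rows make up. A row lasts 1/10 s, in which the tool goes at most 50 mm and 8.59 degrees, less where a joint would pass 70% of its speed; a pose out of reach is approached as far as the arm can. A call with a gripper value outside its range is refused whole. The fingers move at their own pace and stop on an object; "grip_force" is the grip in N (left out, the last holds). Time passes only in rows, so rows that repeat a pose let the fingers close. It gives the time, the measured TCP pose, the force and the opening at its end, in the units of the state.
- ctrl.get_obs(): the state, without advancing time (a new reading comes with each control period).
- cams.camera(name): name is "scene" or "top" or "wrist"; returns the picture (400x640x3 uint8, blue, green, red); there is no depth.
- cams.calibration(name): a dict with "vertical_fov" (degrees; the focal length in pixels is half the picture's height over the tangent of half this angle, whatever the lens; pixels are square), "cx", "cy" (the principal point, pixels), "world_from_camera" (4x4, takes a point from camera to world coordinates); the wrist camera has in their place "mount" (4x4, takes a point from camera to tool coordinates, whose origin is the TCP and whose axes are the tool frame's). Camera axes: x right, y up, looking along -z (the intrinsics and any distortion apply to the point x, -y, -z); pixel columns grow to the right and rows downward; lengths in mm; the calibration is good to about 2 mm. A picture is of the moment at which its call begins: read the wrist's pose just before it. calibration takes no time and is no camera call.
- ctrl.close_job(): hands the job in, once; it reports no verdict.
The state is a dict: "time_s": time; "joints": joint angles; "qd": joint speeds; "tau": joint torques, N m; "tcp_pos": TCP position; "tool_rot": TCP orientation; "ft_force": force on the tool from outside, world axes, zero at the start; "torque": the same for the moment, N m; "grip_width": opening from 0.0 (shut) to 1.0 (fully open).
Only numpy, scipy, OpenCV 4.12 (cv2) and the standard library are available. Lean on these libraries where they do the work, as an engineer would, in place of code of your own. Each camera call takes 0.05 s, during which the arm holds its last target. There are 200 camera calls.

## Task

Pull the push rod with the round knob out of the upright holder, put its foot down through the guard ring on top of the vacuum controller, and press the spring-loaded vent plunger about half-way down (its pointer at the long middle mark). Never press the plunger right down to its stop, and leave the pens, vials and jar where they are. Keep the rod gripped and the plunger steady at half-way for three seconds, and finish while still holding it there.

Things in the scene. Friction and masses are not known exactly. Their poses are not given: they have to be found in the camera images.
- holder: Grey upright block, 50 x 170 x 60 mm high, on a 62 x 182 mm base, fixed, with three round 13.5 mm holes, 50 mm deep, in a row along its own y at y = -60, 0 and +60 mm. Origin at the centre of its underside, z up. The push rod and two capped marker pens (about 12 mm thick, top 138 mm above the worktop) stand in the holes, one in each, in any order.
- push_rod: The push rod, 151 mm long, about 50 to 100 g, standing upright and loose in one hole of the holder (hole floor 10 mm above the worktop). Bottom to top: steel shank 12 mm in diameter up to 95 mm above the foot, grey grip 16 mm in diameter from 95 to 145 mm, round knob 22 mm in diameter from 145 to 151 mm. Origin on the axis at the foot, z along the rod to the knob; it is round, so its yaw does not matter.
- rod_grip (a point): Middle of the rod's grip, on its axis, 120 mm above the foot.
- rod_foot (a point): Foot of the push rod: centre of the flat lower end that presses the plunger.
- controller: White vacuum controller, a fixed box 130 x 110 mm and 69 mm high with a dark display on its front; origin at the centre of its underside, front towards its own -x, z up. On top stand four thin posts that carry the guard ring, 38 mm outside and 21 mm inside diameter, upper rim 130 mm above the worktop.
- vent_mouth (a point): Centre of the guard ring's upper rim (the hole that the rod goes down through), 130 mm above the worktop.
- vent_top (a point): Centre of the top face of the vent plunger, a black cap 18 mm in diameter straight under the guard ring; 35 mm below vent_mouth when not pressed. It goes down with the plunger. A thin black pointer on the cap shows the travel on a white scale at the front with three marks: rest, half-way (long), stop.
- vent_plunger (a joint): Travel of the vent plunger in m: 0 at rest (up), 0.008 half-way, 0.016 at its stop (fully down). A spring pushes it up with 3 N at rest, 5 N half-way, 7 N at the stop; it springs back when let go.
- pen_a: Marker pen with a black cap, 128 mm long, upright in a hole of the holder; origin at its foot. A bystander.
- pen_b: Marker pen with a red cap, 128 mm long, upright in a hole of the holder; origin at its foot. A bystander.
- vial_a: Small vial, 26 mm wide, 49 mm high, loose; origin under its centre. A bystander.
- vial_b: Small vial, 26 mm wide, 49 mm high, loose; origin under its centre. A bystander.
- jar: Specimen jar with a screw lid, 72 mm wide, 96 mm high, loose; origin under its centre. A bystander.
There are look-alikes about, which are no part of the job. Of the things like the push_rod, leave any that is red or turquoise; of the rest the larger one is meant.

How it is judged:
By the outcome, as a careful person would: the job done as asked, in the order asked, and still so for the second after the job is handed in, while the arm keeps its last pose, push and grip.
It also fails if it takes over 54 s, if anything falls off the work surface, if the arm or the gripper's body presses on something with over 40 N, if the wrist force passes 120 N, or if a joint passes its speed limit or range.

## Working session

There is one attempt and no reset: what is moved stays moved. The work goes in short steps, Python scripts to look and compute and a tool call to move; the robot and the scene stay as the last step left them, time stands still between calls to the robot, and variables do not carry over. Pictures are saved under pics/ and viewed, about 8 in all and at most 12, crops included, and the job is handed in when it is done.

Besides the shell and the picture viewer there is one more tool, called after "Request:" as name([rows], argument=value, ...), one row to a line, values as JSON. move_arm: Moves the arm, as the interface text tells. Its arguments: {"type":"object","properties":{"moves":{"type":"array"},"grip_force":{"type":"number"}},"required":["moves"]}

```bash
ls; mkdir -p pics
python3 - <<'E'
from bench import ctrl, cams
import cv2, numpy as np
np.set_printoptions(precision=4,suppress=True)
print(ctrl.get_obs())
for n in("scene","top","wrist"):
    im=cams.camera(n); cv2.imwrite(f"pics/{n}0.png",im); print(n,cams.calibration(n))
E
```

```text
pics
{'time_s': 0.0, 'joints': array([-1.2606,  0.3328, -0.0647,  1.4609,  0.0216,  1.3499, -0.0885]), 'qd': array([-0.001 , -0.    ,  0.0016,  0.    , -0.0015, -0.0009, -0.0004]), 'tau': array([ -0.0007, -62.5444,   0.0487, -39.1608,   0.0162,   0.0095,
         0.    ]), 'tcp_pos': array([204.0461, 590.3439, 230.529 ]), 'tool_rot': array([-1.5722, -0.0001, -0.3328]), 'ft_force': array([-0.6398, -0.2076,  0.4507]), 'torque': array([-0.019 ,  0.0078, -0.0075]), 'grip_width': 0.9999123335828666}
scene {'vertical_fov': 56.94469469962284, 'cx': 318.52191495645667, 'cy': 197.03211457311295, 'world_from_camera': array([[ -0.8675,   0.2002,  -0.4554, 112.2565],
       [ -0.4968,  -0.3943,   0.7731, 583.1538],
       [ -0.0248,   0.8969,   0.4416, 535.6701],
       [  0.    ,   0.    ,   0.    ,   1.    ]])}
top {'vertical_fov': 55.941806892947795, 'cx': 316.79127803045566, 'cy': 204.01801937966252, 'world_from_camera': array([[   0.0225,    0.9813,   -0.1913,  348.4309],
       [  -0.9997,    0.0226,   -0.0018, -136.4175],
       [   0.0026,    0.1913,    0.9815, 1113.4557],
       [   0.    ,    0.    ,    0.    ,    1.    ]])}
wrist {'vertical_fov': 60.16920521915623, 'cx': 322.28907721469824, 'cy': 200.5493537818822, 'mount': array([[  -0.    ,   -0.9451,   -0.3269,  -84.4282],
       [   0.001 ,    0.3269,   -0.9451, -142.4133],
       [   1.    ,   -0.0004,    0.001 ,    0.5348],
       [   0.    ,    0.    ,    0.    ,    1.    ]])}
```

View pics/scene0.png

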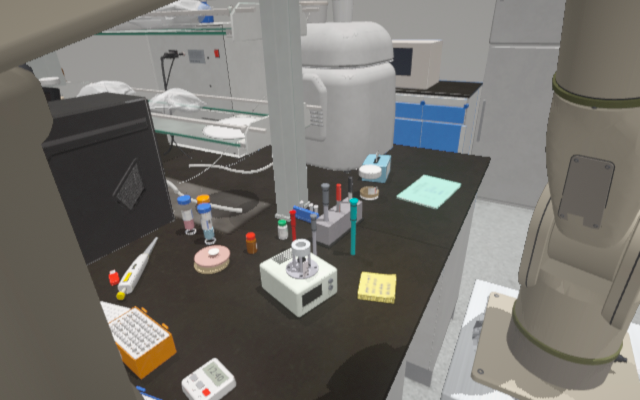

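View pics/top0.png

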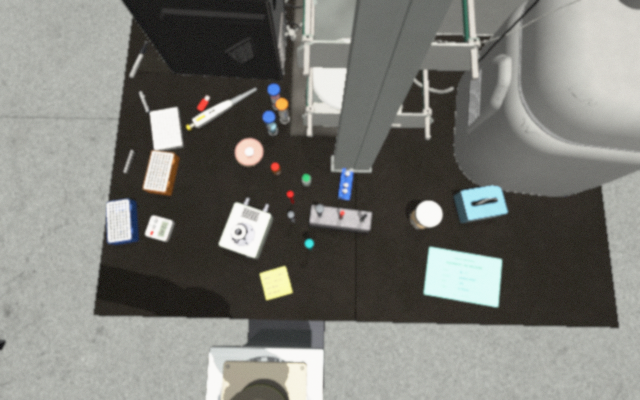

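Run:
```python
import cv2,numpy as np
t=cv2.imread("pics/top0.png");s=cv2.imread("pics/scene0.png")
a=cv2.resize(t[160:280,210:400],None,fx=4,fy=4,interpolation=cv2.INTER_CUBIC)[:, :760]
cv2.imwrite("pics/c1.png",a)
b=cv2.resize(s[165:315,225:405],None,fx=4,fy=4,interpolation=cv2.INTER_CUBIC)
cv2.imwrite("pics/c2.png",b)
```

```text
(no output)
```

View pics/c1.png

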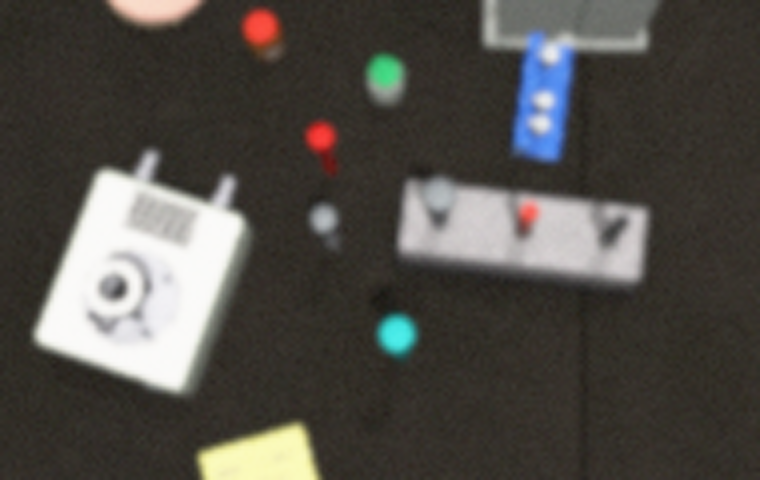

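View pics/c2.png

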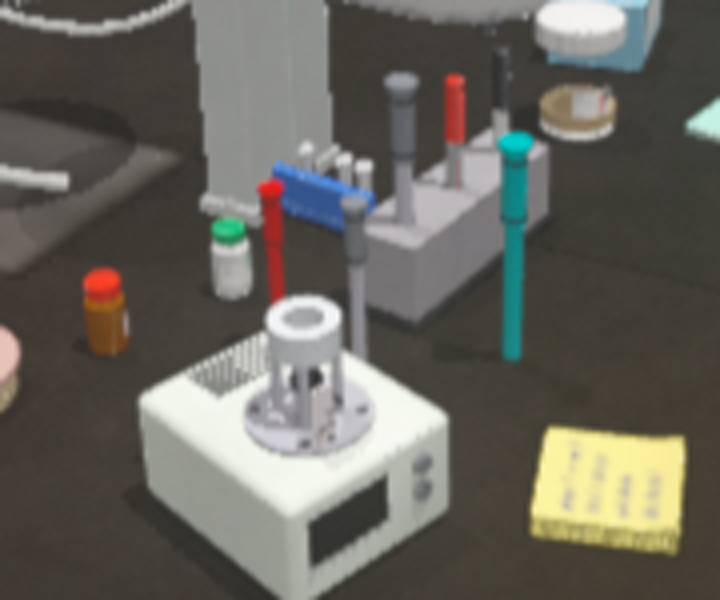

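```bash
cat > h.py <<'E'
import numpy as np
from bench import ctrl,cams
from scipy.spatial.transform import Rotation as R
np.set_printoptions(precision=2,suppress=True)
def ray(name,u,v,T=None):
    c=cams.calibration(name); f=200/np.tan(np.radians(c["vertical_fov"]/2))
    T=c["world_from_camera"] if T is None else T
    d=T[:3,:3]@np.array([(u-c["cx"])/f,-(v-c["cy"])/f,-1]); return T[:3,3],d/np.linalg.norm(d)
def plane(r,z): return r[0]+r[1]*(z-r[0][2])/r[1][2]
def tri(rs):
    A=sum(np.eye(3)-np.outer(d,d) for o,d in rs); b=sum((np.eye(3)-np.outer(d,d))@o for o,d in rs)
    return np.linalg.solve(A,b)
def wristT():
    o=ctrl.get_obs(); T=np.eye(4); T[:3,:3]=R.from_euler("xyz",o["tool_rot"]).as_matrix(); T[:3,3]=o["tcp_pos"]
    return T@cams.calibration("wrist")["mount"]
E
python3 - <<'E'
from h import *
P=lambda u,v:(u/4+210-.4,v/4+160-.4); S=lambda u,v:(u/4+225-.4,v/4+165-.4)
for n,p,s,z in[("knob",(440,192),(402,79),161),("ring",(115,286),(303,317),130),("redpen",(528,213),(456,80),138),("blackpen",(621,222),(502,52),138),("loosegrey",(323,219),(354,204),130),("turq",(397,333),(516,143),150),("red",(321,136),(271,188),120)]:
    a,b=ray("top",*P(*p)),ray("scene",*S(*s)); print(n,plane(a,z),plane(b,z),tri([a,b]))
for n,p in[("h1",(407,182)),("h2",(648,208)),("h3",(640,280)),("h4",(400,252))]: print(n,plane(ray("top",*P(*p)),60))
for n,p in[("c1",(102,170)),("c2",(247,219)),("c3",(184,393)),("c4",(36,338))]: print(n,plane(ray("top",*P(*p)),69))
for n,p in[("pill",(487,45)),("pill2",(646,45)),("blue",(545,158))]: print(n,plane(ray("top",*P(*p)),10))
print(R.from_euler("xyz",ctrl.get_obs()["tool_rot"]).as_matrix())
E
```

```text
knob [ 524.84 -142.11  161.  ] [ 519.4  -141.78  161.  ] [ 522.81 -143.1   160.19]
ring [463.03  69.4  130.  ] [458.27  71.82 130.  ] [461.9   69.14 127.64]
redpen [ 516.41 -200.33  138.  ] [ 512.07 -200.73  138.  ] [ 514.56 -201.15  137.64]
blackpen [ 511.82 -261.4   138.  ] [ 505.14 -255.92  138.  ] [ 510.48 -262.57  134.7 ]
loosegrey [510.65 -65.3  130.  ] [494.32 -39.05 130.  ] [511.97 -64.79 113.05]
turq [ 434.68 -116.65  150.  ] [ 428.87 -113.83  150.  ] [ 432.86 -117.4   147.77]
red [569.04 -61.19 120.  ] [557.49 -48.59 120.  ] [569.07 -61.52 111.34]
h1 [ 550.25 -119.06   60.  ]
h2 [ 535.4  -290.59   60.  ]
h3 [ 483.85 -284.69   60.  ]
h4 [ 499.86 -115.4    60.  ]
c1 [552.2   96.48  69.  ]
c2 [519.48  -7.53  69.  ]
c3 [397.46  30.2   69.  ]
c4 [432.8 134.5  69. ]
pill [ 667.13 -176.3    10.  ]
pill2 [ 669.94 -297.05   10.  ]
blue [ 580.49 -221.02   10.  ]
[[ 0.95 -0.    0.33]
 [-0.33 -0.    0.95]
 [ 0.   -1.   -0.  ]]
```

Request:
move_arm([
  [[0, 0.15, 0, 35, 0, -35, 0.6], [0, 0.3, 0, 70, 0, -70, 0.6], [0, 0.45, 0, 105, 0, -105, 0.6], [0, 0.6, 0, 140, 0, -140, 0.6], [0, 0.75, 0, 175, 0, -175, 0.6], [0, 0.9, 0, 210, 0, -210, 0.6], [0, 1.05, 0, 245, 0, -245, 0.6], [0, 1.2, 0, 280, 0, -280, 0.6]],
])

```text
time_s: 0.95
tcp_pos: [377.7, 232.6, 231.3]
tool_rot: [-1.571, 0.0, -1.539]
ft_force: [1.7, 1.2, 0.8]
grip_width: 0.603
```

Run:
```python
from h import *
o=ctrl.get_obs();M=R.from_euler("xyz",o["tool_rot"]).as_matrix();print(o["time_s"],o["tcp_pos"],o["joints"],o["ft_force"]);print(M, M.T@(np.array([461,70,231])-o["tcp_pos"]))
```

```text
0.95 [377.71 232.61 231.3 ] [-0.93 -0.09  0.26  1.92  0.02  1.3  -0.64] [1.68 1.16 0.78]
[[ 0.03 -0.    1.  ]
 [-1.    0.    0.03]
 [-0.   -1.   -0.  ]] [165.18   0.22  78.06]
```

Request:
move_arm([
  [[0, 0.07, 0, 35, 0, 17, 0.6], [0, 0.14, 0, 75, 0, 35, 0.6], [0, 0.14, 0, 110, 0, 52, 0.6], [0, 0.14, 0, 150, 0, 70, 0.6], [0, 0.14, 0, 165, 0, 78, 0.6], [0, 0.14, 0, 165, 0, 78, 0.6], [0, 0.14, 0, 165, 0, 78, 0.6]],
])

```text
time_s: 1.65
tcp_pos: [461.2, 73.2, 231.1]
tool_rot: [-1.571, 0.0, -1.673]
ft_force: [-0.5, 0.4, -0.2]
grip_width: 0.6
```

Run:
```python
from h import *
import cv2
T=wristT();np.save("T1.npy",T);im=cams.camera("wrist");cv2.imwrite("pics/w1.png",im)
o=ctrl.get_obs();print(o["tcp_pos"],o["tool_rot"],o["joints"])
```

```text
[461.06  73.75 231.11] [-1.57  0.   -1.67] [-0.74 -0.04  0.48  1.88  0.02  1.3  -0.37]
```

View pics/w1.png

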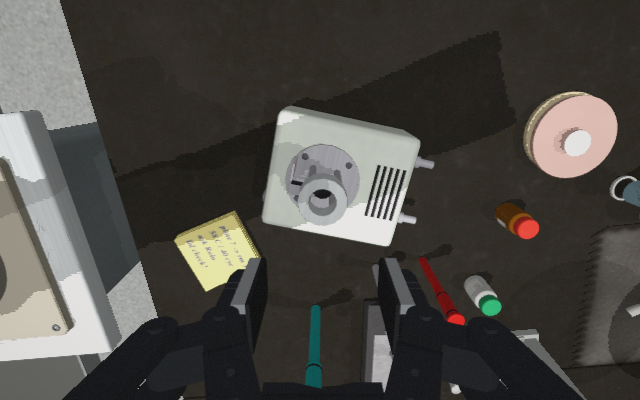

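Run:
```python
from h import *
import cv2
T=np.load("T1.npy")
im=cv2.imread("pics/w1.png")
g=cv2.cvtColor(im,6)
c=cv2.HoughCircles(cv2.GaussianBlur(g,(3,3),0)[160:240,280:370],cv2.HOUGH_GRADIENT,1,5,param1=80,param2=12,minRadius=9,maxRadius=32)
for x,y,r in c[0][:6]: print(x+280,y+160,r,plane(ray("wrist",x+280,y+160,T),130))
cv2.imwrite("pics/c3.png",cv2.resize(im[150:240,270:390],None,fx=6,fy=6,interpolation=cv2.INTER_CUBIC))
o=ctrl.get_obs();M=R.from_euler("xyz",o["tool_rot"]).as_matrix();print(M.T@(np.array([522,-143,231])-o["tcp_pos"]))
```

```text
322.5 206.5 27.9 [460.94  68.84 130.  ]
315.5 201.5 30.3 [456.14  73.33 130.  ]
322.5 193.5 21.2 [461.98  79.06 130.  ]
329.5 183.5 29.2 [467.88  86.21 130.  ]
321.5 201.5 14.3 [460.6   72.88 130.  ]
320.5 185.5 21.3 [461.15  85.36 130.  ]
[209.52   0.03  82.44]
```

View pics/c3.png

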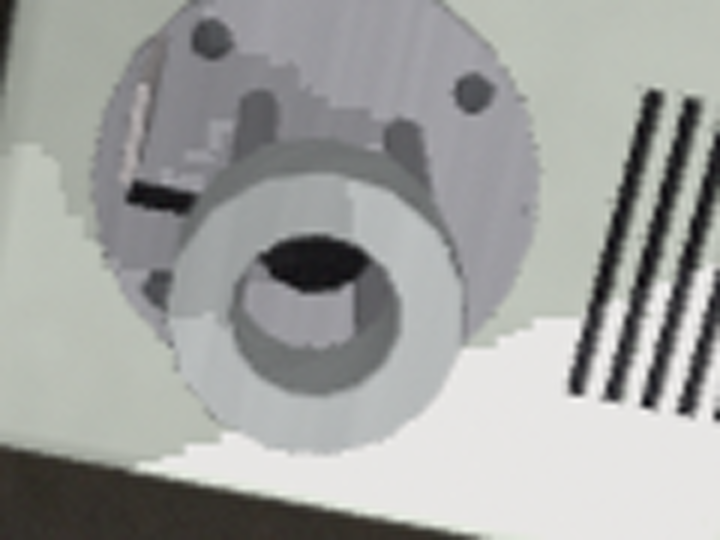

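Request:
move_arm([
  [[0, 0, 0, 40, 0, 16, 0.6], [0, 0, 0, 80, 0, 32, 0.6], [0, 0, 0, 120, 0, 48, 0.6], [0, 0, 0, 160, 0, 64, 0.6], [0, 0, 0, 190, 0, 76, 0.6], [0, 0, 0, 210, 0, 82, 0.6], [0, 0, 0, 210, 0, 82, 0.6], [0, 0, 0, 210, 0, 82, 0.6]],
])

```text
time_s: 2.5
tcp_pos: [521.8, -143.1, 230.9]
tool_rot: [-1.572, 0.001, -1.672]
ft_force: [0.2, 0.9, 0.5]
grip_width: 0.6
```

Run:
```python
from h import *
import cv2
T=wristT();np.save("T2.npy",T);im=cams.camera("wrist");cv2.imwrite("pics/w2.png",im)
o=ctrl.get_obs();print(o["tcp_pos"],o["tool_rot"],o["joints"])
```

```text
[ 521.83 -142.56  230.99] [-1.57  0.   -1.67] [-0.47  0.16  0.73  1.72 -0.11  1.3   0.19]
```

View pics/w2.png

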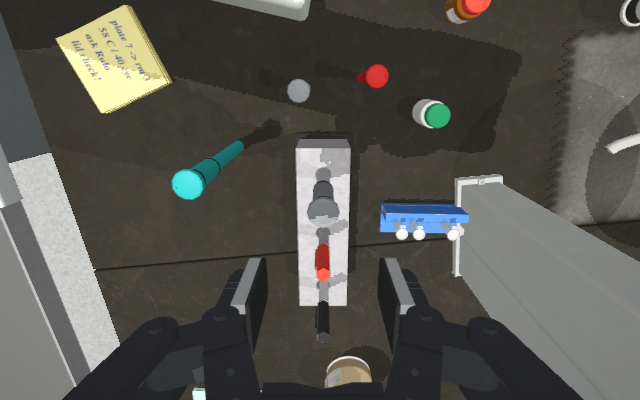

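Run:
```python
from h import *
import cv2
T=np.load("T2.npy"); im=cv2.imread("pics/w2.png"); g=cv2.cvtColor(im,6)
c=cv2.HoughCircles(cv2.GaussianBlur(g,(3,3),0)[185:235,295:350],cv2.HOUGH_GRADIENT,1,5,param1=80,param2=10,minRadius=12,maxRadius=20)
for x,y,r in c[0][:4]: print(x+295,y+185,r,plane(ray("wrist",x+295,y+185,T),161))
print(plane(ray("wrist",323,209,T),161), "red",plane(ray("wrist",323,274,T),138))
print(ctrl.get_obs()["tcp_pos"])
```

```text
322.5 211.5 15.8 [ 522.29 -139.5   161.  ]
[ 522.79 -137.79  161.  ] red [ 516.53 -200.17  138.  ]
[ 521.83 -142.56  230.99]
```

Request:
move_arm([
  [[0, 0, 0, -1.5, 30, 0, 0.6], [0, 0, 0, -1.5, 60, 0, 0.6], [0, 0, 0, -1.5, 90, 0, 0.6], [0, 0, 0, -1.5, 110, 0, 0.6], [0, 0, 0, -1.5, 120, 0, 0.6], [0, 0, 0, -1.5, 120, 0, 0.6]],
], grip_force=40)

```text
time_s: 3.15
tcp_pos: [521.4, -141.5, 110.4]
tool_rot: [-1.573, 0.0, -1.671]
ft_force: [-0.1, -0.6, -0.1]
grip_width: 0.602
```

Request:
move_arm([
  [[0, 0, 0, 0, 0, 0, 0], [0, 0, 0, 0, 0, 0, 0], [0, 0, 0, 0, 0, 0, 0], [0, 0, 0, 0, 0, 0, 0], [0, 0, 0, 0, 0, 0, 0], [0, 0, 0, 0, 0, 0, 0], [0, 0, 0, 0, 0, 0, 0], [0, 0, 0, 0, 0, 0, 0]],
], grip_force=60)

```text
time_s: 3.95
tcp_pos: [522.6, -143.1, 112.4]
tool_rot: [-1.569, 0.001, -1.673]
ft_force: [-0.3, -0.0, 6.0]
grip_width: 0.184
```

Request:
move_arm([
  [[0, 0, 0, 0, -15, 0, 0], [0, 0, 0, 0, -35, 0, 0], [0, 0, 0, 0, -60, 0, 0], [0, 0, 0, 0, -90, 0, 0], [0, 0, 0, 0, -120, 0, 0], [0, 0, 0, 0, -145, 0, 0], [0, 0, 0, 0, -145, 0, 0], [0, 0, 0, 0, -145, 0, 0]],
])

```text
time_s: 4.75
tcp_pos: [521.9, -143.2, 257.0]
tool_rot: [-1.57, 0.0, -1.673]
ft_force: [-0.4, 0.3, -1.9]
grip_width: 0.181
```

Run:
```python
from h import *
import cv2
im=cams.camera("scene");w=cams.camera("wrist")
cv2.imwrite("pics/s2.png",np.vstack([im[80:320,200:500],cv2.resize(w,(300,188))]))
o=ctrl.get_obs();print({k:o[k] for k in("tcp_pos","ft_force","grip_width","tool_rot")})
M=R.from_euler("xyz",o["tool_rot"]).as_matrix();print(M.T@np.array([-61.5,211.7,0]))
```

```text
{'tcp_pos': array([ 521.37, -142.95,  255.63]), 'ft_force': array([ 0.03,  0.57, -0.95]), 'grip_width': 0.18241067061925612, 'tool_rot': array([-1.57,  0.  , -1.67])}
[-204.33    0.13  -82.75]
```

View pics/s2.png

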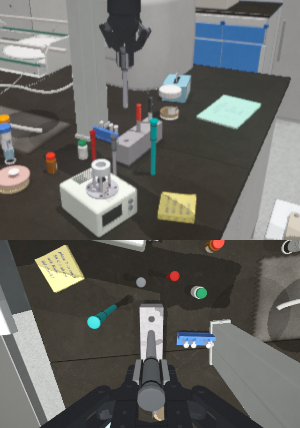

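Request:
move_arm([
  [[0, 0, 0, -25, 0, -10, 0], [0, 0, 0, -60, 0, -25, 0], [0, 0, 0, -100, 0, -40, 0], [0, 0, 0, -140, 0, -56, 0], [0, 0, 0, -175, 0, -70, 0], [0, 0, 0, -195, 0, -79, 0], [0, 0, 0, -204, 0, -83, 0], [0, 0, 0, -204, 0, -83, 0]],
])

```text
time_s: 5.65
tcp_pos: [459.7, 68.9, 255.7]
tool_rot: [-1.572, -0.001, -1.671]
ft_force: [0.3, -0.7, -1.1]
grip_width: 0.185
```

Request:
move_arm([
  [[0, 0, 0, 0, 8, 0, 0], [0, 0, 0, 0, 16, 0, 0], [0, 0, 0, 0, 16, 0, 0]],
])

```text
time_s: 5.95
tcp_pos: [459.6, 67.0, 238.7]
tool_rot: [-1.573, -0.001, -1.675]
ft_force: [-0.5, 0.3, -1.0]
grip_width: 0.181
```

Run:
```python
from h import *
import cv2
T=wristT();np.save("T3.npy",T)
s=cams.camera("scene");w=cams.camera("wrist");cv2.imwrite("pics/s3.png",s);cv2.imwrite("pics/w3.png",w)
o=ctrl.get_obs();print({k:o[k] for k in("time_s","tcp_pos","ft_force","grip_width","tool_rot")})
a=cv2.resize(s[120:290,255:345],None,fx=3.5,fy=3.5,interpolation=2)
b=cv2.resize(w[130:330,230:410],None,fx=2.5,fy=2.5,interpolation=2)
h=595;c=np.zeros((h,a.shape[1]+b.shape[1],3),np.uint8);c[:a.shape[0],:a.shape[1]]=a;c[:b.shape[0],a.shape[1]:]=b
cv2.imwrite("pics/m3.png",c);print(c.shape,a.shape)
```

```text
{'time_s': 6.05, 'tcp_pos': array([460.07,  67.58, 239.9 ]), 'ft_force': array([ 0.6 ,  0.27, -0.56]), 'grip_width': 0.18110918650026056, 'tool_rot': array([-1.57, -0.  , -1.67])}
(595, 765, 3) (595, 315, 3)
```

View pics/m3.png

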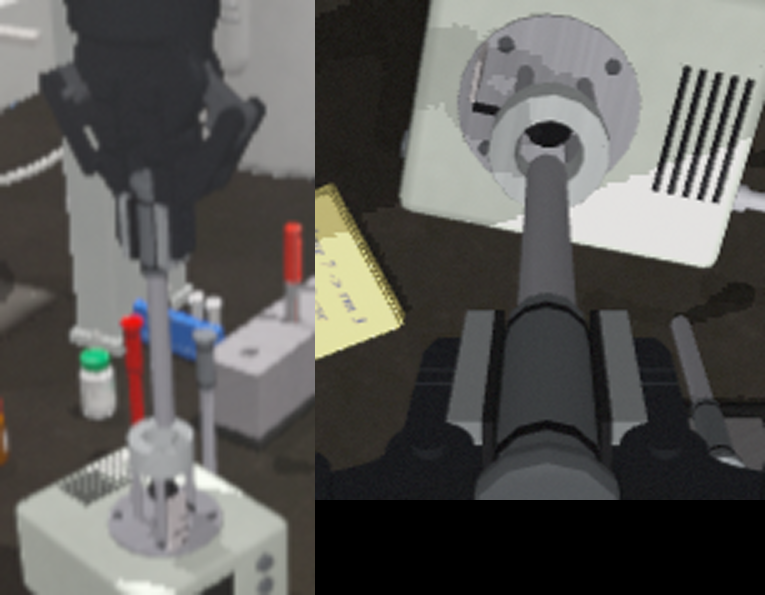

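Run:
```python
from h import *
T=np.load("T3.npy")
print("foot",[plane(ray("wrist",322.2,v,T),138) for v in(197,199)],"ring",[plane(ray("wrist",323,v,T),130) for v in (191,192.5)])
# scene: foot bottom approx (163,427), ring rim centre (161,440)
S=lambda u,v:(255+u/3.5-.4,120+v/3.5-.4)
for z in(134,138,142): print("foot scene",z,plane(ray("scene",*S(163,424)),z))
print("ring scene",plane(ray("scene",*S(161,437)),130))
```

```text
foot [array([459.72,  70.21, 138.  ]), array([459.56,  68.65, 138.  ])] ring [array([460.52,  72.27, 130.  ]), array([460.4 ,  71.08, 130.  ])]
foot scene 134 [459.38  66.66 134.  ]
foot scene 138 [455.92  71.8  138.  ]
foot scene 142 [452.46  76.94 142.  ]
ring scene [456.67  73.42 130.  ]
```

Request:
move_arm([
  [[0, 0, 0, -2, 0, 0.6, 0], [0, 0, 0, -2, 4, 0.6, 0], [0, 0, 0, -2, 10, 0.6, 0], [0, 0, 0, -2, 16, 0.6, 0], [0, 0, 0, -2, 22, 0.6, 0], [0, 0, 0, -2, 28, 0.6, 0], [0, 0, 0, -2, 34, 0.6, 0], [0, 0, 0, -2, 34, 0.6, 0]],
])

```text
time_s: 6.85
tcp_pos: [460.4, 70.1, 205.3]
tool_rot: [-1.572, -0.001, -1.673]
ft_force: [1.2, 0.5, -1.4]
grip_width: 0.183
```

Run:
```python
from h import *
import cv2
s=cams.camera("scene");w=cams.camera("wrist");cv2.imwrite("pics/s4.png",s);cv2.imwrite("pics/w4.png",w)
o=ctrl.get_obs();print({k:o[k] for k in("time_s","tcp_pos","ft_force","grip_width","tool_rot")})
a=cv2.resize(s[205:290,265:345],None,fx=6,fy=6,interpolation=2)[:500,:400]
b=cv2.resize(w[130:230,270:370],None,fx=4,fy=4,interpolation=2)
c=np.zeros((500,800,3),np.uint8);c[:,:400]=a;c[:400,400:]=b
cv2.imwrite("pics/m4.png",c)
```

```text
{'time_s': 6.95, 'tcp_pos': array([460.9 ,  70.26, 206.28]), 'ft_force': array([ 0.59,  0.02, -0.58]), 'grip_width': 0.18421512124160744, 'tool_rot': array([-1.57, -0.  , -1.67])}
```

View pics/m4.png

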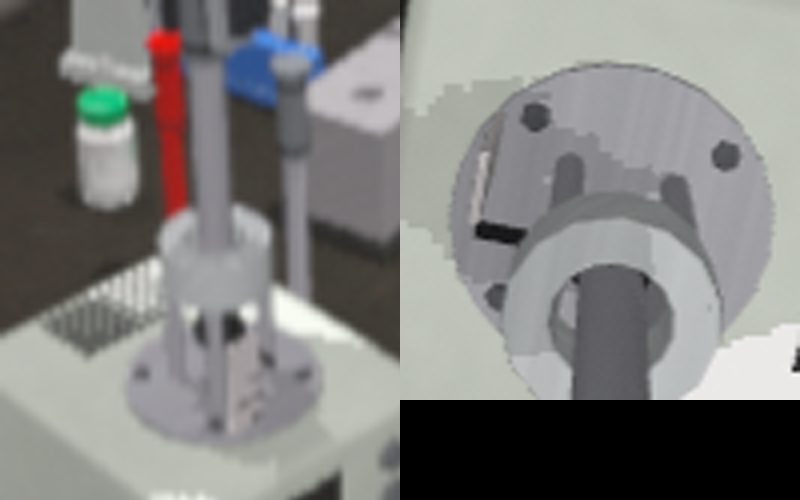

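```bash
cat > avg.py <<'E'
from h import *
import cv2
F=[];Z=[]
for i in range(10):
    im=cams.camera("wrist" if i<9 else "scene"); o=ctrl.get_obs();F.append(o["ft_force"]);Z.append(o["tcp_pos"])
    if i==0: w=im
cv2.imwrite("pics/wl.png",w);cv2.imwrite("pics/sl.png",im)
print(o["time_s"],np.mean(F,0),np.std(F,0)[2],np.mean(Z,0),np.std(Z,0)[2],o["grip_width"])
# dark pointer centroid in the wrist view
g=cv2.cvtColor(w,6)[170:205,380-95:302]; m=g<45; ys,xs=np.nonzero(m); print("ptr",m.sum(),xs.mean()+285 if len(xs) else 0,ys.mean()+170 if len(ys) else 0)
E
python3 avg.py
```

```text
7.45 [ 0.33  0.06 -0.6 ] 0.39365918914974196 [461.    70.29 206.48] 0.0811058753348549 0.18305666811350246
ptr 41 294.219512195122 187.8048780487805
```

Request:
move_arm([
  [[0, 0, 0, 0, 2, 0, 0], [0, 0, 0, 0, 4, 0, 0], [0, 0, 0, 0, 6, 0, 0], [0, 0, 0, 0, 6, 0, 0]],
])

```text
time_s: 7.85
tcp_pos: [460.7, 70.2, 199.9]
tool_rot: [-1.571, -0.0, -1.673]
ft_force: [-0.2, 0.5, -0.5]
grip_width: 0.184
```

```bash
python3 avg.py
```

```text
8.35 [-0.09  0.15 -0.73] 0.4281682929387541 [460.9   70.27 200.31] 0.08703057448241334 0.1858320008717975
ptr 42 293.6904761904762 190.0952380952381
```

Request:
move_arm([
  [[0, 0, 0, 0, 1, 0, 0], [0, 0, 0, 0, 2, 0, 0], [0, 0, 0, 0, 3, 0, 0], [0, 0, 0, 0, 3, 0, 0]],
])

```text
time_s: 8.75
tcp_pos: [461.0, 70.3, 197.3]
tool_rot: [-1.571, 0.0, -1.673]
ft_force: [-0.2, -0.1, 2.6]
grip_width: 0.185
```

```bash
python3 avg.py
```

```text
9.25 [-0.37  0.03  2.09] 0.45108515798594456 [460.96  70.29 197.42] 0.04396677083602691 0.18095098497444914
ptr 44 293.0 191.36363636363637
```

Request:
move_arm([
  [[0, 0, 0, 0, 1, 0, 0], [0, 0, 0, 0, 2, 0, 0], [0, 0, 0, 0, 2, 0, 0]],
])

```text
time_s: 9.55
tcp_pos: [461.0, 70.2, 195.2]
tool_rot: [-1.571, 0.0, -1.673]
ft_force: [-0.5, -0.2, 3.3]
grip_width: 0.185
```

```bash
python3 avg.py
```

```text
10.05 [-0.2  -0.21  2.79] 0.4236008885389766 [460.94  70.28 195.33] 0.025812535635057126 0.1797121480795693
ptr 46 293.32608695652175 191.41304347826087
```

Request:
move_arm([
  [[0, 0, 0, 0, 1, 0, 0], [0, 0, 0, 0, 2, 0, 0], [0, 0, 0, 0, 3, 0, 0], [0, 0, 0, 0, 4, 0, 0], [0, 0, 0, 0, 4, 0, 0]],
])

```text
time_s: 10.55
tcp_pos: [460.9, 70.3, 191.2]
tool_rot: [-1.571, 0.0, -1.673]
ft_force: [0.1, 0.6, 3.9]
grip_width: 0.183
```

```bash
python3 avg.py
```

```text
11.05 [0.01 0.05 3.92] 0.4587192916839273 [460.92  70.26 191.33] 0.01661193578645705 0.18296502012879856
ptr 49 293.7959183673469 191.53061224489795
```

Request:
move_arm([
  [[0, 0, 0, 0, 1, 0, 0], [0, 0, 0, 0, 2, 0, 0], [0, 0, 0, 0, 2, 0, 0]],
])

```text
time_s: 11.35
tcp_pos: [460.9, 70.3, 189.2]
tool_rot: [-1.571, 0.0, -1.673]
ft_force: [0.2, -0.5, 5.3]
grip_width: 0.181
```

```bash
python3 avg.py;python3 - <<'E'
import cv2,numpy as np
s=cv2.imread("pics/sl.png");s0=cv2.imread("pics/s4.png");w=cv2.imread("pics/wl.png");w0=cv2.imread("pics/w4.png")
f=lambda x,a:cv2.resize(x,(400,300),interpolation=2)
cv2.imwrite("pics/m5.png",np.vstack([np.hstack([f(s0[243:282,286:338],0),f(s[243:282,286:338],0)]),np.hstack([f(w0[155:215,270:350],0),f(w[155:215,270:350],0)])]))
E
```

```text
11.85 [-0.21 -0.04  4.24] 0.49890144385827784 [460.91  70.28 189.32] 0.023217972914319984 0.1823550745687678
ptr 52 294.0192307692308 191.46153846153845
```

View pics/m5.png

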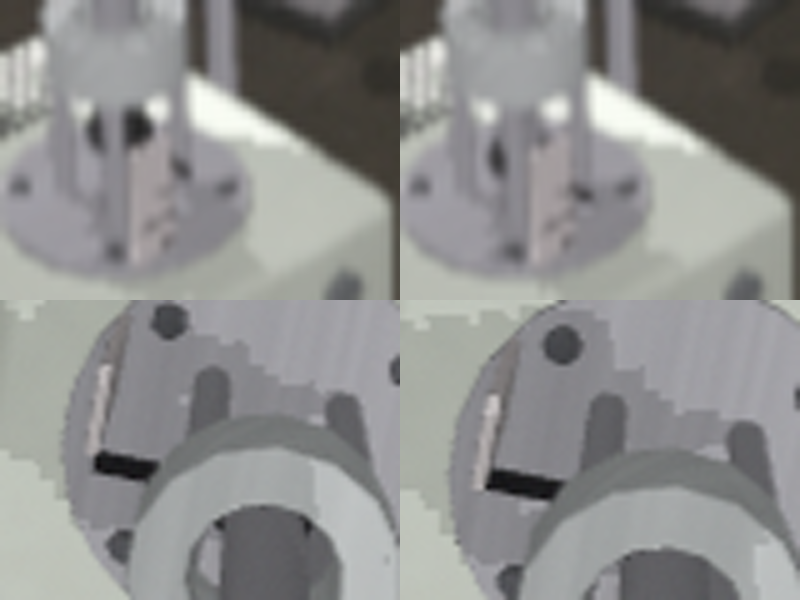

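Request:
move_arm([
  [[0, 0, 0, 0, 0, 0, 0], [0, 0, 0, 0, 0, 0, 0], [0, 0, 0, 0, 0, 0, 0], [0, 0, 0, 0, 0, 0, 0], [0, 0, 0, 0, 0, 0, 0], [0, 0, 0, 0, 0, 0, 0], [0, 0, 0, 0, 0, 0, 0], [0, 0, 0, 0, 0, 0, 0]],
])

```text
time_s: 12.65
tcp_pos: [460.9, 70.3, 189.3]
tool_rot: [-1.571, 0.0, -1.673]
ft_force: [-1.0, 1.1, 3.9]
grip_width: 0.183
```

Request:
move_arm([
  [[0, 0, 0, 0, 0, 0, 0], [0, 0, 0, 0, 0, 0, 0], [0, 0, 0, 0, 0, 0, 0], [0, 0, 0, 0, 0, 0, 0], [0, 0, 0, 0, 0, 0, 0], [0, 0, 0, 0, 0, 0, 0], [0, 0, 0, 0, 0, 0, 0], [0, 0, 0, 0, 0, 0, 0]],
])

```text
time_s: 13.45
tcp_pos: [460.9, 70.3, 189.3]
tool_rot: [-1.571, 0.0, -1.673]
ft_force: [0.2, -0.6, 3.5]
grip_width: 0.183
```

Request:
move_arm([
  [[0, 0, 0, 0, 0, 0, 0], [0, 0, 0, 0, 0, 0, 0], [0, 0, 0, 0, 0, 0, 0], [0, 0, 0, 0, 0, 0, 0], [0, 0, 0, 0, 0, 0, 0], [0, 0, 0, 0, 0, 0, 0], [0, 0, 0, 0, 0, 0, 0], [0, 0, 0, 0, 0, 0, 0]],
])

```text
time_s: 14.25
tcp_pos: [460.9, 70.3, 189.3]
tool_rot: [-1.571, 0.0, -1.673]
ft_force: [0.8, -0.6, 4.4]
grip_width: 0.183
```

Request:
move_arm([
  [[0, 0, 0, 0, 0, 0, 0], [0, 0, 0, 0, 0, 0, 0], [0, 0, 0, 0, 0, 0, 0], [0, 0, 0, 0, 0, 0, 0], [0, 0, 0, 0, 0, 0, 0], [0, 0, 0, 0, 0, 0, 0], [0, 0, 0, 0, 0, 0, 0], [0, 0, 0, 0, 0, 0, 0]],
])

```text
time_s: 15.05
tcp_pos: [460.9, 70.3, 189.3]
tool_rot: [-1.571, 0.0, -1.673]
ft_force: [-0.4, 0.2, 4.5]
grip_width: 0.18
```

```bash
python3 avg.py; python3 -c "
from bench import ctrl
print(ctrl.close_job())"
```

```text
15.55 [0.05 0.06 4.04] 0.5286250967043905 [460.9   70.27 189.3 ] 0.0113379765688528 0.18387671891316834
ptr 52 293.9423076923077 191.51923076923077
the job is handed in; nothing more can be done
None
```

I pulled the grey round-knobbed rod out of the holder and lowered its foot through the guard ring. I then pressed the vent plunger about half-way and held it still for about 4 s. I handed the job in at 15.6 s with the rod still gripped and pressing.

**Last checks:**
- **Depth:** the TCP was steady at z = 189.3 mm, about 7.9 mm below where the foot met the plunger (about 197.2 mm). The plunger was never near its 16 mm stop.
- **Force:** the net push was about 4.7–4.9 N, against 5 N expected half-way. By the spring rate that is roughly 7–7.6 mm of travel, a little less than the TCP reading suggests; force noise was about 0.5 N.
- **Pointer:** in the scene picture it moved down about 3 pixels, roughly 7 mm. The picture was too coarse to read it exactly against the middle mark.
- **Grip:** the gripper opening stayed steady at 0.18.
- **Bystanders:** I made no contact with the pens, vials or jar that I know of, but I took no final overview picture to confirm it.

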